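# Tare the portion scale for a canister with its thumbwheel

### The job

Set the empty steel canister gently in the middle of the portion scale's pan and let go, then tare the scale: with one fingertip on top of its thumbwheel, roll the wheel until the dial's broad zero bar stands under the needle. Press the wheel only as hard as it needs, never with more than 20 N, leave the canister standing on the pan, and do not disturb the other things on the worktop.

Things in the scene. Friction and masses are not known exactly. Their poses are not given: they have to be found in the camera images.
- canister_mid (a point): Centre of the loose, open, empty brushed-steel canister: round, 70 mm across the rim, slightly narrower at the foot, 120 mm tall, upright; this point is on its axis 60 mm above its underside, z up. Its weight differs each time (0.25 to 0.5 kg).
- scale: White mechanical portion scale, fixed. Origin on the worktop under it; x to its back, y to its left, z up. It covers x -135 to 118, y -100 to 90 mm. Rear housing 67 mm tall under a steel pan; front left a round dial, 100 mm across, under a clear lens, tilted 0.36 rad to the front, centre (-74, 34, 42) mm; front right a flat deck 50 mm high, with a thumbwheel standing out of a slot.
- pan_centre (a point): Middle of the upper face of the square steel pan, 150 x 160 mm with a rim 4 mm high round its edge. The pan rides on a soft spring (about 1 N per mm, 10 mm of travel) and sinks 2.4 to 4.8 mm under the canister; unloaded its upper face is 87 mm above the worktop.
- wheel_crest (a point): Nominal highest point of the thumbwheel, a fixed point on the scale at (-80, -61, 56.5) mm from the scale's origin; axes as the scale's. The wheel is worn and runs out of true: its real crest lies up to 1 mm above or below this point and rises and falls as it turns.
- tare_wheel: Black knurled thumbwheel, 32 mm diameter, 11 mm wide, rigid level axle along the scale's x; origin on the axle. Only its top 6.5 mm is clear of the deck: it cannot be pinched. Rim drag about 4 N; stays where left. Turned by friction: press on top (about 6-10 N), stroke along the scale's y. To -y (right) turns the dial clockwise. 16 mm of rim travel = 0.6 rad of dial; several strokes.
- zero_mark (a point): The broad black zero bar on the dial disc, 7.5 mm wide, 14 mm long; this point is its middle, 39 mm from the dial's centre. x axis: from the dial's centre outwards along the bar.
- needle_tip (a point): Tip of the dark needle, 34 mm from the dial's centre, in front of the dial disc. x axis: from the dial's centre outwards along the needle.
- needle (a joint): Angle of the needle in rad, clockwise seen from above; 0 points straight up the dial face (to the scale's back). It follows the pan: 0 with the pan empty, 0.7 to 1.5 with the canister on it, about 3 with the pan on its stop.
- dial (a joint): Angle of the dial disc's zero bar in rad, measured the same way as the needle; the zero bar is under the needle when both are equal. Moved only by the thumbwheel; it can go from -0.9 to 2.5 and starts between -0.5 and 0.15.
- spice_jar_red: Bystander: spice jar with a red cap, 45 mm across, 106 mm tall, standing to the left of the scale; origin at its underside.
- spice_jar_white: Bystander: spice jar with a white cap, 47 mm across, 98 mm tall, standing to the left of the scale; origin at its underside.
- nut_jar: Bystander: clear jar of nuts with a dark lid, 90 mm across, 140 mm tall, at the back right; origin at its underside.
- timer: Bystander: small round kitchen timer with a red top, 64 mm across, 36 mm tall, behind and to the right of the scale; origin at its underside.
- peeler: Bystander: white-handled peeler, 170 mm long, 25 mm wide, lying near the front edge; origin at its middle, on the worktop.
Mind the look-alikes: they are no part of the job. What is shaped like the part that bears canister_mid but purple is not meant.

How it is judged (in metres and radians):
On the way, in this order (a step that is already met when the one before it is completed fails the run):
1. the canister stands upright in the middle of the pan with its weight on it (horizontal distance between canister_mid and pan_centre below 0.035 m and z of canister_mid in the frame of pan_centre between 0.054 and 0.066 m and angle between canister_mid's own z axis and vertical below 0.1 rad and value of joint needle above 0.6 rad), for 0.3 s.
2. the dial's zero bar is brought under the needle with the thumbwheel (angle between the x axis of needle_tip and the x axis of zero_mark, either way round below 0.09 rad), for 0.2 s.
At the end, for the whole second after the job is handed in: The canister stands upright on the pan, its axis within 35 mm of the pan's middle and its weight on the pan (needle beyond 0.6 rad), and the needle lies over the dial's zero bar: the two point the same way within 0.09 rad (all of step 1 and angle between the x axis of needle_tip and the x axis of zero_mark, either way round below 0.09 rad); the robot touches nothing.
It fails at once if the thumbwheel is pressed with more than 20 N (contact force between anything else and tare_wheel above 20 N).
It fails at once if the pan is slammed or pushed down hard, almost to its stop (needle past 2.7 rad) (value of joint needle above 2.7 rad).
It fails at once if another thing on the worktop is pushed aside by more than 30 mm (distance of any of spice_jar_red, spice_jar_white, nut_jar, timer, peeler from where it was at the start of the episode above 0.03 m).
It also fails if it takes over 72 s, if anything falls off the work surface, if the arm or the gripper's body presses on something with over 40 N, if the wrist force passes 120 N, or if a joint passes its speed limit or range.

### The arm

A 7-joint arm with a two-finger parallel gripper is mounted at the origin on a cart in front of the work surface, level with it; the furniture and walls round the work are solid. World frame = base frame: x ahead of the robot, y to its left, z up, the work surface at z = 0. Lengths are in mm, angles in rad, forces in N, time in s.
With the tool pointing down it reaches from about 400 to 850 mm from the base axis. Payload 4.5 kg.
Tool frame: the origin (TCP) lies at the very end of the fingers, on their centre line; the grasp point (between the pads) lies 19 mm behind it; z points along the fingers, y is the direction in which the jaws open and shut (so a half turn about z gives the same grasp; the last joint's range is limited). The gripper opens to 88 mm and grips with 3 to 60 N. Pads are 18 mm wide; open, the fingers measure 123 mm over their backs; the gripper's body (75 mm by 187 mm) begins 45 mm behind the grasp point.
Start: joints at [-1.158, 0.689, -0.195, 1.565, 0.157, 0.902, -0.215], TCP at [231.111, 580.725, 238.743] pointing down, gripper open.
Joint ranges: [-3.01, 3.01], [-0.46, 2.08], [-1.47, 1.51], [0.13, 2.56], [-1, 4.14], [0.04, 2.09], [-2.66, 2.66]. Speed limits (rad/s): [2.57, 2.57, 3.14, 3.14, 3.14, 3.14, 3.14].

### API

Orientations are given as a unit quaternion [x, y, z, w].
In Python, from workcell import status, eyes, hand_in gives the robot as it stands.
- The arm moves only by the shell command python3 -m handwheel 'ROWS' [FORCE]. ROWS is JSON, one flat list of numbers, 5 for each row, row after row: the shift along the tool's x, y, z in mm, then the turn about the tool's z in degrees, then the closure, from 0 (fully open) to 1 (shut). A call has 1 to 12 rows; each row is the pose to reach, as a shift and turn from the pose commanded when the call began, along the tool's axes at that moment; what a row does not reach only later rows make up. A row lasts 1/10 s, in which the tool goes at most 50 mm and 8.59 degrees, less where a joint would pass 70% of its speed; a pose out of reach is approached as far as the arm can. A call with a gripper value outside its range is refused whole. The fingers move at their own pace and stop on an object; FORCE is the grip in N (left out, the last holds). Time passes only in rows, so rows that repeat a pose let the fingers close. It gives the time, the measured TCP pose, the force and the opening at its end, in the units of the state.
- status.get_obs(): the state, without advancing time (a new reading comes with each control period).
- eyes.camera(name): name is "scene" or "side" or "wrist"; returns the picture (400x640x3 uint8, red, green, blue); there is no depth.
- eyes.camera_model(name): a dict with "camera_matrix" (3x3 intrinsics, pixels), "extrinsics" (4x4, takes a point from camera to world coordinates). Camera axes: x right, y up, looking along -z (the intrinsics and any distortion apply to the point x, -y, -z); pixel columns grow to the right and rows downward; lengths in mm; the calibration is good to about 2 mm. The wrist camera is an equidistant fisheye: a pixel r from the principal point sees the ray r / f radians off the axis. A picture is of the moment at which its call begins: read the wrist's pose just before it. camera_model takes no time and is no camera call; for the wrist camera it gives the pose at the moment of the call.
- hand_in(): hands the job in, once; it reports no verdict.
Trained networks look in the newest picture that a camera, given by its name, has taken for a name from the list of things; names that differ only in an ending like _2 or _b are one class to them, and where a whole thing is asked for, a point or a joint stands for the part that bears it (a point fixed in the world has none). Each returns a list of dicts, best first, with "conf" (0 to 1); they miss things now and then, are a little off and sometimes report something else, mostly with a low value. They report only what shows in the picture. A call takes as long as a camera call. They do not tell look-alikes from the thing itself.
- eyes.find_in(name, camera): "centre" ([x, y, z] in mm, in world coordinates, good to about 4 mm: the middle of the surface that is visible of it).
The state is a dict: "time_s": time; "joints": joint angles; "joint_vel": joint speeds; "joint_torque": joint torques, N m; "tcp_pos": TCP position; "tool_rot": TCP orientation; "wrist_force": force on the tool from outside, world axes, zero at the start; "wrist_torque": the same for the moment, N m; "gripper_width": opening from 0.0 (shut) to 1.0 (fully open).
Only numpy, scipy, OpenCV 4.12 (cv2) and the standard library are available. Lean on these libraries where they do the work, as an engineer would, in place of code of your own. Each camera call takes 0.05 s, during which the arm holds its last target. There are 200 camera calls.

## Working session

There is one attempt and no reset: what is moved stays moved. The work goes in short steps, Python scripts to look and compute and a shell command to move; the robot and the scene stay as the last step left them, time stands still between calls to the robot, and variables do not carry over. Pictures are saved under pics/ and viewed, about 8 in all and at most 12, crops included, and the job is handed in when it is done.

```bash
mkdir -p pics; ls
python3 - <<'E'
from workcell import status, eyes
import cv2, numpy as np
o=status.get_obs(); print({k:np.round(v,3).tolist() for k,v in o.items()})
for c in("scene","side"):
    im=eyes.camera(c); cv2.imwrite(f"pics/{c}0.png",im[:,:,::-1])
    m=eyes.camera_model(c); print(c,np.round(m["camera_matrix"],1).tolist(),np.round(m["extrinsics"],3).tolist(),[k for k in m])
    for n in("canister_mid","scale","tare_wheel","zero_mark","needle_tip","spice_jar_red","spice_jar_white","nut_jar","timer","peeler"):
        try: print(n,[(np.round(d["centre"]).tolist(),round(d["conf"],2)) for d in eyes.find_in(n,c)[:3]])
        except Exception as e: print(n,e)
E
```

```text
pics
{'time_s': 0.0, 'joints': [-1.158, 0.69, -0.194, 1.566, 0.157, 0.903, -0.215], 'joint_vel': [-0.001, -0.0, 0.001, -0.0, 0.001, -0.0, -0.001], 'joint_torque': [0.001, -52.756, -1.267, -15.343, -0.053, 0.007, 0.0], 'tcp_pos': [230.957, 580.046, 237.902], 'tool_rot': [0.188, 0.982, -0.001, -0.0], 'wrist_force': [-0.364, -0.627, -0.651], 'wrist_torque': [0.013, 0.013, -0.0], 'gripper_width': 1.001}
scene [[362.5, 0.0, 312.7], [0.0, 362.5, 199.1], [0.0, 0.0, 1.0]] [[0.81, 0.414, -0.415, 106.06], [-0.586, 0.549, -0.596, -593.536], [-0.019, 0.726, 0.688, 822.236], [0.0, 0.0, 0.0, 1.0]] ['camera_matrix', 'extrinsics']
canister_mid [([508.0, -283.0, 75.0], 0.97), ([348.0, -64.0, 79.0], 0.94), ([410.0, -303.0, 71.0], 0.58)]
scale [([560.0, 38.0, 61.0], 0.65)]
tare_wheel [([540.0, 200.0, 70.0], 0.18)]
zero_mark []
needle_tip []
spice_jar_red [([557.0, 34.0, 58.0], 0.71), ([636.0, 200.0, 84.0], 0.68)]
spice_jar_white [([541.0, 198.0, 70.0], 0.67)]
nut_jar [([685.0, -315.0, 110.0], 0.88), ([386.0, -188.0, 12.0], 0.63)]
timer [([708.0, -170.0, 24.0], 0.54)]
peeler [([387.0, -187.0, 12.0], 0.8), ([555.0, 34.0, 58.0], 0.63), ([704.0, -170.0, 27.0], 0.38)]
side [[374.6, 0.0, 324.4], [0.0, 374.6, 194.7], [0.0, 0.0, 1.0]] [[0.999, 0.026, -0.042, 520.559], [-0.049, 0.662, -0.748, -674.114], [0.008, 0.749, 0.662, 697.167], [0.0, 0.0, 0.0, 1.0]] ['camera_matrix', 'extrinsics']
canister_mid [([405.0, -314.0, 74.0], 0.84), ([359.0, -72.0, 80.0], 0.6)]
scale [([578.0, 18.0, 66.0], 0.65)]
tare_wheel []
zero_mark []
needle_tip []
spice_jar_red [([644.0, 198.0, 94.0], 0.61)]
spice_jar_white [([387.0, -183.0, 17.0], 0.59), ([547.0, 200.0, 79.0], 0.56)]
nut_jar [([705.0, -323.0, 122.0], 0.93)]
timer [([714.0, -163.0, 30.0], 0.59), ([629.0, 57.0, 88.0], 0.3)]
peeler [([388.0, -185.0, 15.0], 0.71)]
```

Run:
```python
import cv2
a=cv2.imread("pics/scene0.png");b=cv2.imread("pics/side0.png")
cv2.imwrite("pics/both0.png",cv2.resize(cv2.vconcat([a,b]),(800,1000)) if 0 else cv2.resize(cv2.hconcat([a[60:400,60:560],b[60:400,60:560]]),(800,272)))
```

```text
(no output)
```

View pics/scene0.png

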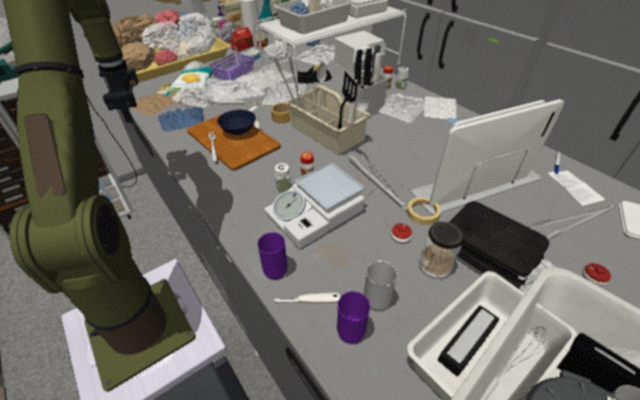

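View pics/side0.png

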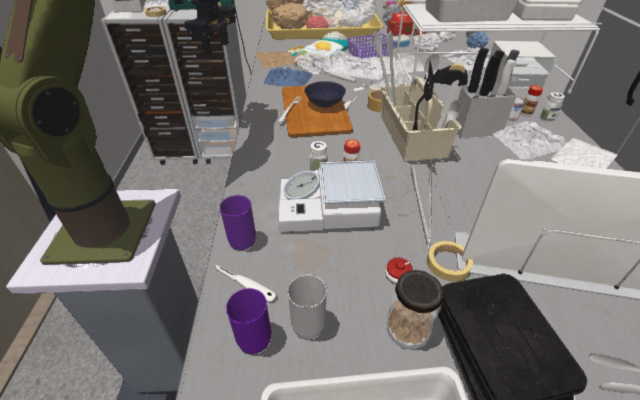

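The look-alikes are a purple canister at scene (272,255) / side (238,222), another purple one at scene (352,317) / side (250,320), and the grey brushed-steel one at scene (379,285) / side (308,305). I choose the steel one and check it in close crops, together with the scale.

Run:
```python
import cv2
a=cv2.imread("pics/scene0.png");b=cv2.imread("pics/side0.png")
def c(i,x,y):
    r=cv2.resize(i[y:y+84,x:x+112],(400,300),interpolation=cv2.INTER_CUBIC)
    for k in range(0,112,20): cv2.putText(r,str(x+k),(int(k*3.571),10),0,.35,(0,0,255),1); cv2.line(r,(int(k*3.571),12),(int(k*3.571),18),(0,0,255),1)
    for k in range(0,84,20): cv2.putText(r,str(y+k),(0,int(k*3.571)+4),0,.35,(0,0,255),1)
    return r
cv2.imwrite("pics/crop1.png",cv2.vconcat([cv2.hconcat([c(a,260,160),c(b,274,154)]),cv2.hconcat([c(a,330,250),c(b,254,264)])]))
```

```text
(no output)
```

View pics/crop1.png

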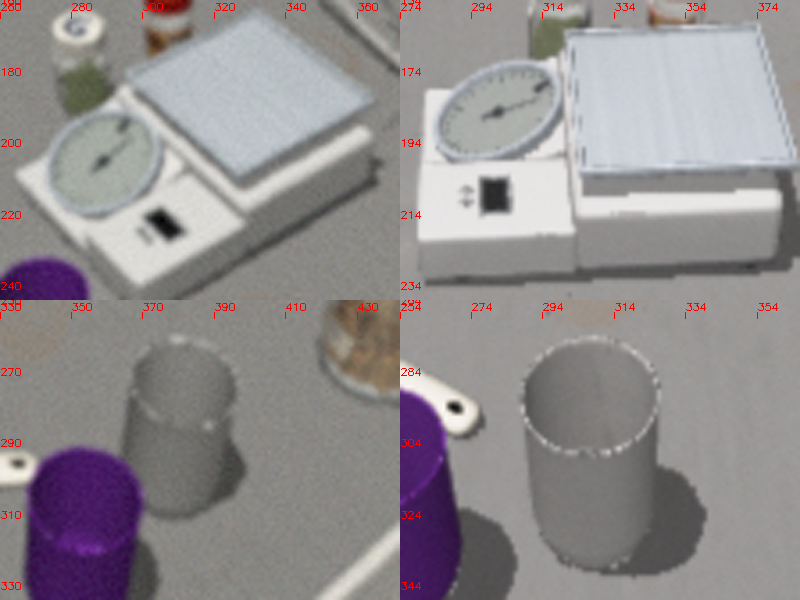

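```bash
cat > h.py <<'E'
import numpy as np
from workcell import status, eyes
def ray(cam,u,v):
    m=eyes.camera_model(cam);K=m["camera_matrix"];E=np.array(m["extrinsics"])
    a=np.array([(u-K[0][2])/K[0][0],(v-K[1][2])/K[1][1]])
    if cam=="wrist":
        r=np.hypot(*a); a=a/r*np.tan(r) if r>0 else a
    return E[:3,3],E[:3,:3]@np.array([a[0],-a[1],-1])
def atz(cam,u,v,z):
    o,d=ray(cam,u,v); return (o+d*(z-o[2])/d[2])[:2]
E
python3 - <<'E'
from h import *
P={"rim":(120,(381.5,273),(307.5,290.7)),"pA(left-front)":(91,(295.6,181.6),(320.8,162.4)),"pB(left-back)":(91,(333.4,163.4),(375.4,161.6)),
"pC(right-back)":(91,(363.6,188),(385.4,201)),"pD(right-front)":(91,(327.2,209.8),(323.6,201.6)),"dial":(45,(288.8,204.8),(301.2,185.4)),"wheel":(53,(306.2,222.2),(300.6,208.6))}
R={}
for k,(z,a,b) in P.items():
    A,B=atz("scene",*a,z),atz("side",*b,z); R[k]=(A+B)/2; print(k,A.round(),B.round(),R[k].round(1))
c=[R[k] for k in R if k[0]=="p"]; print("pan c",np.mean(c,0).round(1)); 
x=(c[1]+c[2]-c[0]-c[3])/2; y=(c[0]+c[1]-c[2]-c[3])/2
print(np.hypot(*x),np.hypot(*y),np.arctan2(x[1],x[0]),np.arctan2(-y[0],y[1]))
d=R["dial"]-R["wheel"]; print("dial-wheel yaw",np.arctan2(d[1],d[0])-np.arctan2(95,6))
E
```

```text
rim [ 511. -282.] [ 514. -282.] [ 512.9 -281.9]
pA(left-front) [552. 135.] [556. 143.] [553.9 139.3]
pB(left-back) [701. 136.] [705. 141.] [703.  138.8]
pC(right-back) [699. -13.] [705. -18.] [701.9 -15.6]
pD(right-front) [555. -21.] [556. -14.] [555.5 -17.4]
dial [502. 103.] [502. 103.] [501.7 103.2]
wheel [499.   5.] [500.   4.] [499.3   4.6]
pan c [628.5  61.3]
147.75496975838087 155.57303102251979 0.00446395573410167 0.0015106178862759783
dial-wheel yaw 0.038857423118523915
```

The crop shows the grey steel canister apart from the two purple ones, and the two cameras agree on the positions: canister (513,-282), pan (628,61), wheel (499,5). Now I move towards it and level the tool yaw.

```bash
python3 -m handwheel '[-40,-27,0,-4,0, -80,-54,0,-8,0, -120,-81,0,-12,0, -160,-108,0,-16,0, -200,-134,0,-21.7,0, -240,-161,0,-21.7,0, -280,-188,0,-21.7,0, -320,-215,0,-21.7,0, -360,-242,0,-21.7,0, -400,-269,0,-21.7,0, -440,-296,0,-21.7,0, -480,-324,0,-21.7,0]' 15
```

```text
time_s: 2.3
tcp_pos: [558.4, 100.5, 238.9]
tool_rot: [0.0, 1.0, 0.0, 0.0]
wrist_force: [1.0, 0.8, -0.3]
gripper_width: 0.998
```

```bash
python3 -m handwheel '[0,-30,0,0,0, 4,-65,0,0,0, 8,-100,0,0,0, 12,-140,0,0,0, 16,-180,0,0,0, 20,-220,0,0,0, 26,-260,0,0,0, 32,-300,0,0,0, 40,-340,0,0,0, 46,-370,0,0,0, 48,-382,0,0,0, 48,-382,0,0,0]'
```

```text
time_s: 3.5
tcp_pos: [508.8, -281.3, 238.5]
tool_rot: [0.002, 1.0, -0.0, -0.0]
wrist_force: [0.3, 0.2, 0.2]
gripper_width: 1.001
```

Run:
```python
from h import *
import cv2
m=eyes.camera_model("wrist");print(np.round(m["camera_matrix"],1).tolist(),np.round(m["extrinsics"],2).tolist(),status.get_obs()["tcp_pos"])
im=eyes.camera("wrist");cv2.imwrite("pics/w1.png",im[:,:,::-1])
print([(np.round(d["centre"]).tolist(),round(d["conf"],2)) for d in eyes.find_in("canister_mid","wrist")])
```

```text
[[309.7, 0.0, 315.6], [0.0, 309.7, 198.6], [0.0, 0.0, 1.0]] [[0.0, -0.95, -0.3, 432.56], [1.0, 0.0, -0.0, -281.61], [0.0, -0.3, 0.95, 384.32], [0.0, 0.0, 0.0, 1.0]] [ 508.7723231  -281.33530793  238.51907238]
[([349.0, -59.0, 84.0], 0.98), ([529.0, -280.0, 63.0], 0.9), ([400.0, -310.0, 22.0], 0.72), ([530.0, 24.0, 50.0], 0.61)]
```

View pics/w1.png

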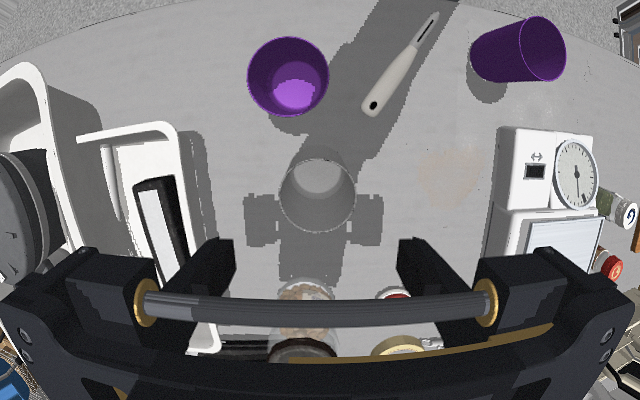

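The wrist picture shows the steel rim centred at about (317.5,195), between the jaws; the purple ones are at (288,76) and (520,50), well clear.

Run:
```python
from h import *
print(atz("wrist",317.5,194.5,120), atz("wrist",535,171,55), atz("wrist",576,174,48))
```

```text
[ 512.43466576 -275.85834609] [498.32544134  10.54643601] [500.36109761 106.60539142]
```

```bash
python3 -m handwheel '[-3,3,25,0,0, -3,3,60,0,0, -3,3,95,0,0, -3,3,125,0,0, -3,3,148,0,0, -3,3,160,0,0, -3,3,162,0,0, -3,3,162,0,0.3, -3,3,162,0,0.4, -3,3,162,0,0.5, -3,3,162,0,0.6, -3,3,162,0,0.6]' 15
```

```text
time_s: 4.8
tcp_pos: [513.3, -277.9, 78.0]
tool_rot: [0.0, 1.0, -0.001, 0.001]
wrist_force: [-0.2, -2.1, 6.0]
gripper_width: 0.786
```

```bash
python3 -m handwheel '[0,0,0,0,0.7, 0,0,0,0,0.7, 0,0,-10,0,0.7, 0,0,-30,0,0.7, 0,0,-55,0,0.7, 0,0,-80,0,0.7, 0,0,-105,0,0.7, 0,0,-125,0,0.7, 0,0,-140,0,0.7, 0,0,-150,0,0.7, 0,0,-150,0,0.7]' 20
```

```text
time_s: 5.9
tcp_pos: [512.5, -276.6, 227.8]
tool_rot: [-0.0, 1.0, -0.0, 0.001]
wrist_force: [0.1, 0.0, -3.3]
gripper_width: 0.785
```

```bash
python3 -m handwheel '[-5,15,0,0,0.7, -14,42,0,0,0.7, -26,77,0,0,0.7, -38,112,0,0,0.7, -50,147,0,0,0.7, -62,182,0,0,0.7, -74,217,0,0,0.7, -86,252,0,0,0.7, -98,287,0,0,0.7, -108,316,0,0,0.7, -114,335,0,0,0.7, -116,340,0,0,0.7]'
```

```text
time_s: 7.1
tcp_pos: [627.3, 68.9, 225.4]
tool_rot: [-0.003, 1.0, 0.002, -0.001]
wrist_force: [-0.5, 0.3, -3.5]
gripper_width: 0.783
```

Run:
```python
from h import *
import cv2
o=status.get_obs();print(o["tcp_pos"],o["wrist_force"],o["gripper_width"],o["time_s"])
im=eyes.camera("side");cv2.imwrite("pics/s2.png",cv2.resize(im[90:290,200:440,::-1],(720,600),interpolation=cv2.INTER_CUBIC))
im=eyes.camera("wrist");cv2.imwrite("pics/w2.png",im[:,:,::-1])
```

```text
[627.31525166  68.89170605 225.44184826] [-0.46689809  0.34446563 -3.51343161] 0.7834288889092021 7.1
```

View pics/w2.png

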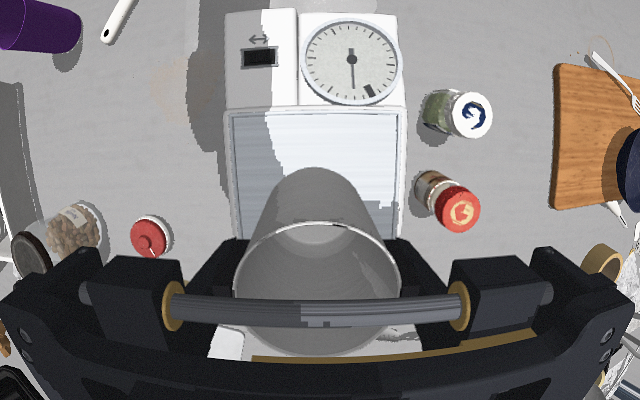

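The canister hangs upright over the pan (pan edges u 228..405, centre 316), with the dial bar at (369,91) about 0.5 rad anticlockwise of the needle. Now I lower it.

```bash
python3 -m handwheel '[0,-2,10,0,0.7, 0,-2,25,0,0.7, 0,-2,38,0,0.7, 0,-2,47,0,0.7, 0,-2,53,0,0.7, 0,-2,57,0,0.7, 0,-2,59,0,0.7, 0,-2,60,0,0.7, 0,-2,61,0,0.7, 0,-2,62,0,0.7, 0,-2,63,0,0.7, 0,-2,63,0,0.7]'
```

```text
time_s: 8.4
tcp_pos: [628.5, 61.3, 163.9]
tool_rot: [-0.0, 1.0, 0.0, 0.0]
wrist_force: [-1.4, 0.4, -2.2]
gripper_width: 0.784
```

```bash
python3 -m handwheel '[0,0,1,0,0.7, 0,0,2,0,0.7, 0,0,2,0,0.7, 0,0,2,0,0.7]'
```

```text
time_s: 8.8
tcp_pos: [628.5, 61.3, 161.9]
tool_rot: [0.0, 1.0, 0.0, 0.0]
wrist_force: [-0.4, 0.0, -0.2]
gripper_width: 0.783
```

Almost all the weight is on the pan now. I open slowly and go up.

```bash
python3 -m handwheel '[0,0,0,0,0.1, 0,0,0,0,0, 0,0,0,0,0, 0,0,0,0,0, 0,0,-6,0,0, 0,0,-18,0,0, 0,0,-40,0,0, 0,0,-70,0,0, 0,0,-100,0,0, 0,0,-110,0,0, 0,0,-110,0,0]'
python3 - <<'E'
from h import *
import cv2
a=eyes.camera("side");b=eyes.camera("scene");w=eyes.camera("wrist")
f=lambda i,x,y:cv2.resize(i[y:y+96,x:x+128,::-1],(400,300),interpolation=cv2.INTER_CUBIC)
cv2.imwrite("pics/c3.png",cv2.vconcat([cv2.hconcat([f(a,268,114),f(b,255,130)]),cv2.resize(w[0:240,:,::-1],(800,300))]))
E
```

```text
time_s: 9.9
tcp_pos: [629.3, 61.5, 273.9]
tool_rot: [0.0, 1.0, 0.0, 0.002]
wrist_force: [-0.0, -0.1, -0.2]
gripper_width: 0.999
```

View pics/c3.png

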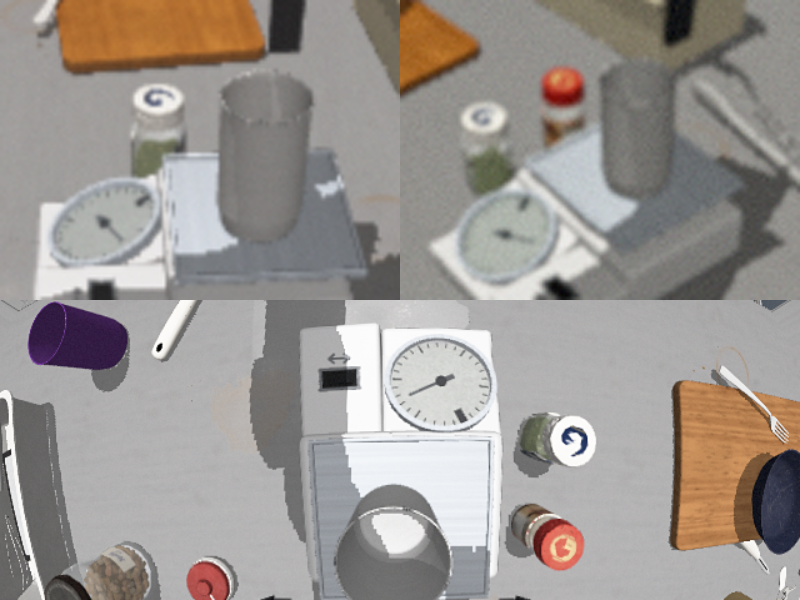

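Step 1 stands: the canister is upright in the middle of the pan. The needle is at about 1.15 rad and the bar at about -0.45. I work out the wheel and dial positions from this picture and write an angle measurer.

```bash
python3 -m handwheel '[10,-5,0,0,0.5, 30,-14,0,0,1, 55,-25,0,0,1, 80,-36,0,0,1, 105,-47,0,0,1, 122,-54,0,0,1, 129,-57,0,0,1, 130,-57,0,0,1, 130,-57,0,0,1]' 20
cat >> h.py <<'E'
def dialang(cam,C,pts,yaw=0.01):
    "angles of pixel pts about dial pixel centre C, on tilted dial plane"
    n=np.array([-np.sin(.36),0,np.cos(.36)]);c,s=np.cos(yaw),np.sin(yaw);R=np.array([[c,-s,0],[s,c,0],[0,0,1]]);n=R@n
    up=R@np.array([np.cos(.36),0,np.sin(.36)]);rt=R@np.array([0,-1,0])
    o,d=ray(cam,*C);c0=o+d*(45-o[2])/d[2];r=[]
    for p in pts:
        o,d=ray(cam,*p);q=o+d*(n@(c0-o))/(n@d)-c0;r.append((round(float(np.arctan2(q@rt,q@up)),3),round(float(np.hypot(q@rt,q@up)),1)))
    return r
E
python3 - <<'E'
from h import *
import cv2
print("tilt", dialang("side",(268+104*.32,114+222*.32),[(268+122*.32,114+243*.32),(268+143*.32,114+200*.32)]))
o=status.get_obs();print(o["tcp_pos"],o["wrist_force"],o["gripper_width"])
im=eyes.camera("wrist");cv2.imwrite("pics/w4.png",cv2.resize(im[100:340,150:470,::-1],(800,600),interpolation=cv2.INTER_CUBIC))
E
```

```text
time_s: 10.95
tcp_pos: [498.9, 4.7, 271.4]
tool_rot: [-0.0, 1.0, 0.0, 0.0]
wrist_force: [-0.2, 0.1, -0.7]
gripper_width: 0.205
tilt [(1.144, 38.3), (-0.33, 38.9)]
[498.93084732   4.66261319 271.3998428 ] [-0.21054917  0.0616174  -0.66176169] 0.2047746267673177
```

View pics/w4.png

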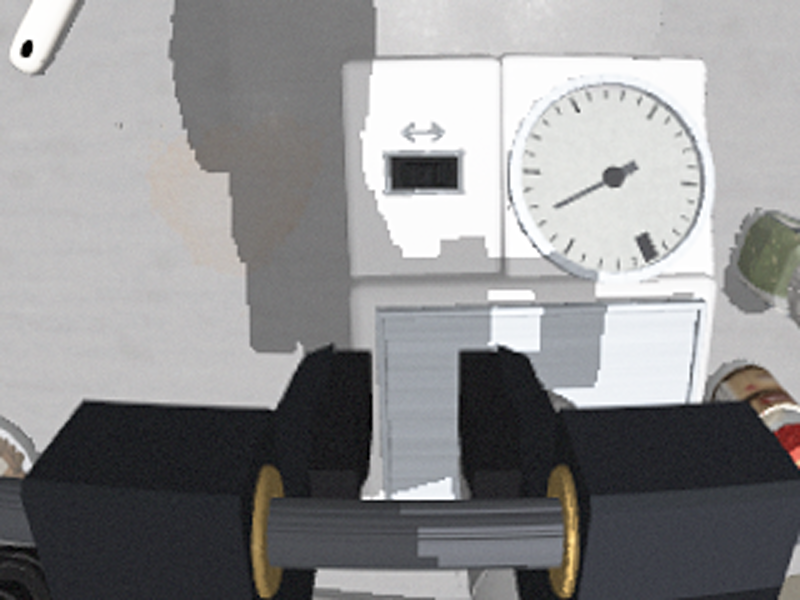

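The wrist crop shows the wheel slot at (424,173), the dial hub at (614,177), the needle tip at (555,207) and the bar at (647,247). The fingers are still closing.

```bash
python3 -m handwheel '[0,0,50,0,1, 0,0,100,0,1, 0,0,100,0,1, 0,0,100,0,1, 0,0,100,0,1]'
python3 - <<'E'
from h import *
import cv2
o=status.get_obs();print(o["tcp_pos"],o["wrist_force"],o["gripper_width"])
im=eyes.camera("wrist");cv2.imwrite("pics/w5.png",cv2.resize(im[0:300,120:520,::-1],(800,600),interpolation=cv2.INTER_CUBIC))
for n in("tare_wheel","zero_mark","needle_tip"): print(n,[(np.round(d["centre"],1).tolist(),round(d["conf"],2)) for d in eyes.find_in(n,"wrist")][:3])
E
```

```text
time_s: 11.5
tcp_pos: [500.2, 4.8, 173.8]
tool_rot: [-0.0, 1.0, 0.0, 0.002]
wrist_force: [-0.3, 0.3, 0.7]
gripper_width: 0.006
[500.20513958   4.8149805  173.77531064] [-0.28092806  0.26262183  0.71942197] 0.006360490637775912
tare_wheel [([495.9, 11.5, 54.9], 0.76), ([700.8, -258.7, 30.1], 0.58)]
zero_mark []
needle_tip []
```

View pics/w5.png

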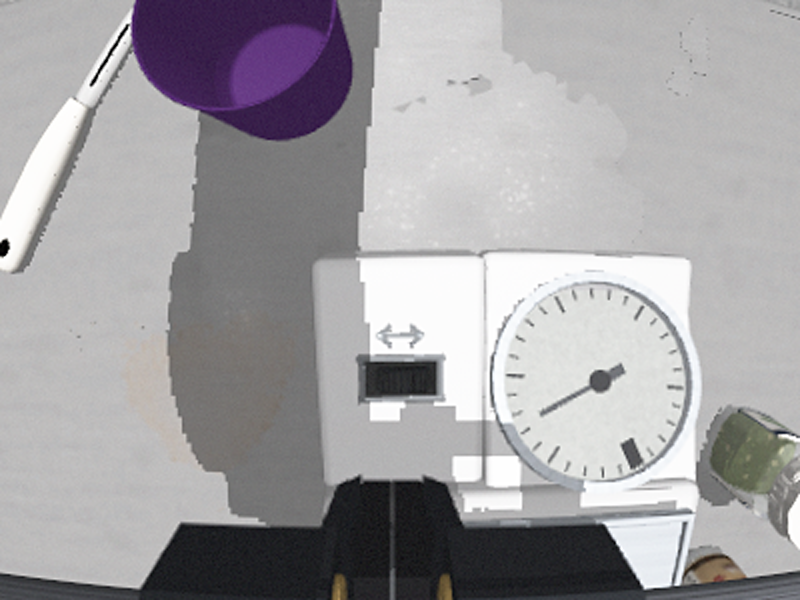

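The fingers are shut; the tips' seam is at crop u=391 and the wheel at u=401, about 4–5 mm to the left of the TCP, so the wheel is at y≈9. I descend above the wheel with a +y start offset.

```bash
python3 -m handwheel '[1,10,25,0,1, 1,10,60,0,1, 1,10,85,0,1, 1,10,98,0,1, 1,10,105,0,1, 1,10,107,0,1, 1,10,107,0,1, 1,10,107,0,1, 1,10,107,0,1]'
python3 - <<'E'
from h import *
c=lambda x,y:(120+x/2,y/2)
import workcell
o=status.get_obs();print(o["tcp_pos"],o["wrist_force"])
E
```

```text
time_s: 12.6
tcp_pos: [497.8, 14.2, 65.4]
tool_rot: [0.0, 1.0, 0.0, 0.001]
wrist_force: [0.4, -0.7, -0.7]
gripper_width: 0.008
[497.79773973  14.16381984  65.44833767] [ 0.42619862 -0.66743806 -0.71223747]
```

```bash
python3 -m handwheel '[0,0,2,0,1, 0,0,4,0,1, 0,0,6,0,1, 0,0,7,0,1, 0,0,7,0,1, 0,0,7,0,1]'
```

```text
time_s: 13.2
tcp_pos: [497.2, 14.2, 57.6]
tool_rot: [0.0, 1.0, 0.0, -0.0]
wrist_force: [-0.1, -0.5, -0.2]
gripper_width: 0.006
```

```bash
python3 -m handwheel '[0,0,0.5,0,1, 0,0,1,0,1, 0,0,1,0,1, 0,0,1,0,1]'
```

```text
time_s: 13.6
tcp_pos: [497.3, 14.2, 56.7]
tool_rot: [0.0, 1.0, 0.0, 0.0]
wrist_force: [-0.1, -0.8, 0.0]
gripper_width: 0.003
```

```bash
python3 -m handwheel '[0,0,0.5,0,1, 0,0,0.5,0,1, 0,0,0.5,0,1]'
```

```text
time_s: 13.9
tcp_pos: [497.3, 14.2, 56.5]
tool_rot: [0.0, 1.0, -0.0, 0.0]
wrist_force: [-0.9, 0.0, 5.2]
gripper_width: 0.011
```

```bash
python3 -m handwheel '[0,0,0.5,0,1, 0,0,0.5,0,1, 0,0,0.5,0,1]'
```

```text
time_s: 14.2
tcp_pos: [497.4, 14.2, 56.3]
tool_rot: [0.0, 1.0, -0.0, 0.0]
wrist_force: [-0.5, 0.1, 9.3]
gripper_width: 0.005
```

Contact; about 9 N per mm commanded, 9.3 N now. I stroke to -y in short parts, watching the force.

```bash
python3 -m handwheel '[0,-1,0,0,1, 0,-2,0,0,1, 0,-3,0,0,1, 0,-4,0,0,1, 0,-4,0,0,1]'
```

```text
time_s: 14.7
tcp_pos: [497.4, 12.5, 56.4]
tool_rot: [-0.001, 1.0, 0.002, 0.001]
wrist_force: [-2.7, 5.0, 11.0]
gripper_width: 0.004
```

```bash
python3 -m handwheel '[0,-1,0,0,1, 0,-2,0,0,1, 0,-3,0,0,1, 0,-4,0,0,1, 0,-4,0,0,1]'
```

```text
time_s: 15.2
tcp_pos: [497.6, 8.7, 56.6]
tool_rot: [-0.001, 1.0, 0.002, 0.001]
wrist_force: [-2.8, 5.4, 11.5]
gripper_width: 0.003
```

```bash
python3 -m handwheel '[0,-1,0,0,1, 0,-2,0,0,1, 0,-3,0,0,1, 0,-4,0,0,1, 0,-4,0,0,1]'
python3 - <<'E'
from h import *
import cv2
im=eyes.camera("wrist");cv2.imwrite("pics/w6.png",cv2.resize(im[40:280,220:540,::-1],(800,600),interpolation=cv2.INTER_CUBIC))
E
```

```text
time_s: 15.7
tcp_pos: [497.7, 4.8, 56.8]
tool_rot: [-0.001, 1.0, 0.002, 0.001]
wrist_force: [-2.2, 4.9, 13.7]
gripper_width: 0.003
```

View pics/w6.png

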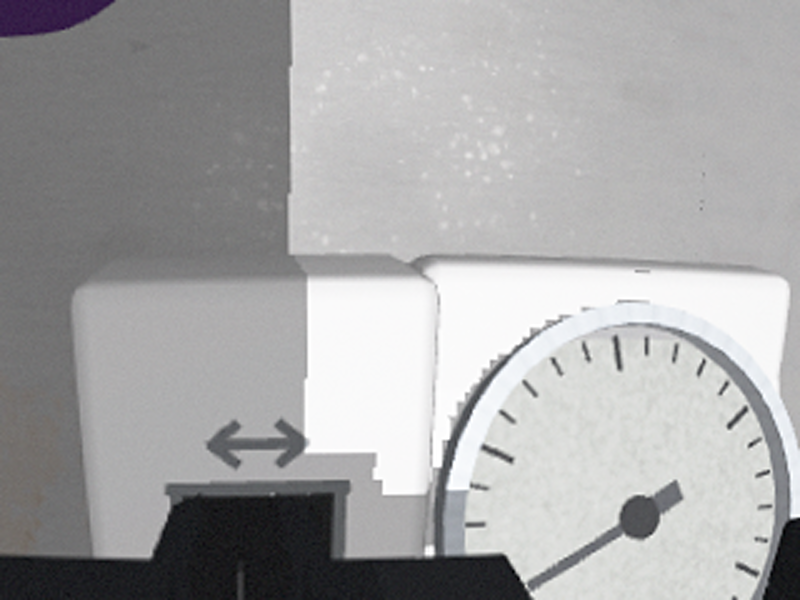

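Needle hub and ticks show, the bar is hidden behind the hand; the wheel slot centre (258) is 3–4 mm to the left of the seam (241). The force is rising (13.7 N), so I ease up a little and continue.

```bash
python3 -m handwheel '[0,-1,-0.4,0,1, 0,-2,-0.4,0,1, 0,-3,-0.5,0,1, 0,-4,-0.5,0,1, 0,-4,-0.5,0,1]'
```

```text
time_s: 16.25
tcp_pos: [497.8, 0.2, 57.0]
tool_rot: [-0.001, 1.0, 0.001, 0.001]
wrist_force: [-1.8, 3.3, 10.1]
gripper_width: 0.006
```

```bash
cat >> h.py <<'E'
import cv2
def polar(cam):
    "dial (bar) and needle angle from darkness on the dial plane, fixed cameras"
    im=cv2.GaussianBlur(cv2.cvtColor(eyes.camera(cam),cv2.COLOR_RGB2GRAY),(0,0),.6).astype(np.float32)
    m=eyes.camera_model(cam);K=np.array(m["camera_matrix"]);E=np.array(m["extrinsics"])
    up=np.array([np.cos(.36),.01,np.sin(.36)]);rt=np.array([.01,-1,0])
    th=np.arange(-1.5,2.6,.02);f={}
    C=np.array([501.9,103.,45.])
    for k,(a,b) in {"bar":(35,43),"needle":(14,30)}.items():
        r=np.linspace(a,b,12)
        P=C+(np.cos(th)[:,None,None]*up+np.sin(th)[:,None,None]*rt)*r[None,:,None]
        q=(P-E[:3,3])@E[:3,:3]; u=K[0,0]*q[...,0]/-q[...,2]+K[0,2]; v=-K[1,1]*q[...,1]/-q[...,2]+K[1,2]
        g=cv2.remap(im,u.astype(np.float32),v.astype(np.float32),cv2.INTER_LINEAR).mean(1)
        w=9 if k=="bar" else 3
        g=cv2.blur(g[:,None],(1,w)).ravel() ; i=g.argmin()
        s=slice(max(0,i-6),i+7); wt=np.clip(np.median(g)-g[s],0,None)
        f[k]=(round(float((th[s]*wt).sum()/wt.sum()),3),round(float(np.median(g)-g[i]),1))
    return f
E
python3 -m handwheel '[0,0,-2,0,1, 0,3,-6,0,1, 0,8,-8,0,1, 0,12,-8,0,1, 0,12,-8,0,1]'; python3 -c "
from h import *
cv2.imwrite('pics/side7.png',eyes.camera('side')[:,:,::-1])
print(polar('side'),polar('scene'))"
```

```text
time_s: 16.75
tcp_pos: [497.3, 11.2, 64.2]
tool_rot: [-0.001, 1.0, 0.0, 0.0]
wrist_force: [-0.2, -0.5, 0.3]
gripper_width: 0.006
{'bar': (0.944, 15.1), 'needle': (0.971, 1.3)} {'bar': (-0.1, 46.3), 'needle': (-0.38, 55.2)}
```

```bash
cat > wp.py <<'E'
from h import *
def wrist_dial(C=np.array([500.,106.,45.]),save=None):
    im0=eyes.camera("wrist")
    if save: cv2.imwrite(save,im0[:,:,::-1])
    im=cv2.cvtColor(im0,cv2.COLOR_RGB2GRAY).astype(np.float32)
    m=eyes.camera_model("wrist");K=np.array(m["camera_matrix"]);E=np.array(m["extrinsics"])
    def pr(P):
        q=(P-E[:3,3])@E[:3,:3]; x,y,z=q[...,0],-q[...,1],-q[...,2]; h=np.hypot(x,y)+1e-9; t=np.arctan2(h,z)/h
        return np.stack([K[0,0]*t*x+K[0,2],K[1,1]*t*y+K[1,2]],-1)
    up=np.array([np.cos(.36),.01,np.sin(.36)]);rt=np.array([.01,-1,0])
    g=np.arange(-50,50.1,.5);X,Y=np.meshgrid(g,g)
    def rect(C):
        p=pr(C-Y[...,None]*up+X[...,None]*rt).astype(np.float32); return cv2.remap(im,p[...,0].copy(),p[...,1].copy(),cv2.INTER_LINEAR)
    R=rect(C)
    # hub: darkest 9 mm disc near middle
    k=cv2.getStructuringElement(cv2.MORPH_ELLIPSE,(15,15)).astype(np.float32);k/=k.sum()
    b=cv2.filter2D(R,-1,k);s=b[70:131,70:131];i=np.unravel_index(s.argmin(),s.shape);cy,cx=i[0]+70,i[1]+70
    C=C-g[cy]*up+g[cx]*rt;R=rect(C)
    P=cv2.warpPolar(R,(100,720),(100,100),100,cv2.WARP_POLAR_LINEAR) # rows: angle from +X, downwards; col = 0.5mm
    th=np.mod(np.deg2rad(np.arange(720)/2)+np.pi/2+np.pi,2*np.pi)-np.pi # clockwise from up
    f={}
    for n,(a,c,w) in {"bar":(70,84,19),"needle":(28,58,7)}.items():
        h=P[:,a:c].mean(1);hb=cv2.blur(np.r_[h,h,h][:,None],(1,w)).ravel()[720:1440];j=hb.argmin()
        o=np.arange(-w,w+1);wt=np.clip(np.median(h)-h[(j+o)%720],0,None)**2
        f[n]=(round(float(th[j]+np.deg2rad((o*wt).sum()/wt.sum()/2)),3),round(float(np.median(h)-hb[j]),1))
    print(f,"hub",C.round(1),"diff",round(f["needle"][0]-f["bar"][0],3)); return R
E
python3 -m handwheel '[0,-8,-20,0,1, 0,-8,-55,0,1, 0,-8,-90,0,1, 0,-8,-108,0,1, 0,-8,-110,0,1, 0,-8,-110,0,1]'; python3 -c "
from wp import *
R=wrist_dial(save='pics/w8.png'); cv2.imwrite('pics/r8.png',cv2.resize(R,(500,500)))
a=status.get_obs();print(a['tcp_pos'])"
```

```text
time_s: 17.5
tcp_pos: [497.2, 1.8, 174.0]
tool_rot: [0.0, 1.0, -0.0, 0.0]
wrist_force: [0.4, 1.0, -0.9]
gripper_width: 0.009
{'bar': (0.085, 133.7), 'needle': (1.076, 98.0)} hub [500. 104.  45.] diff 0.991
[496.68076512   1.85987075 173.36986311][ WARN:0@1.449] global loadsave.cpp:1063 imwrite_ Unsupported depth image for selected encoder is fallbacked to CV_8U.
```

View pics/r8.png

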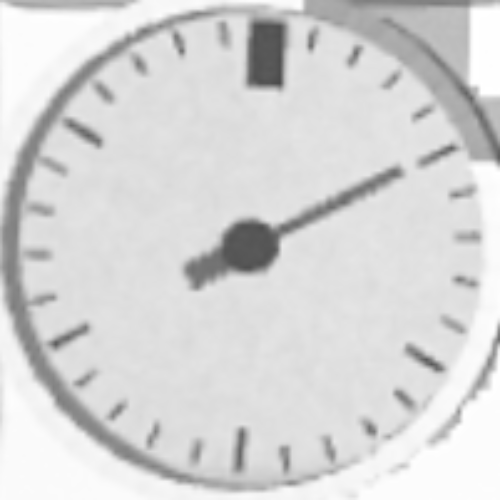

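The rectified dial confirms the measurer: bar (265,55) at 0.085 rad, needle (400,170) at 1.076. That leaves 0.99 rad = 26.4 mm of rim travel, so two more strokes.

```bash
python3 -m handwheel '[0,12,25,0,1, 0,12,60,0,1, 0,12,90,0,1, 0,12,106,0,1, 0,12,112,0,1, 0,12,114,0,1, 0,12,115,0,1, 0,12,115,0,1, 0,12,115,0,1]'
```

```text
time_s: 18.45
tcp_pos: [497.8, 14.1, 59.9]
tool_rot: [0.0, 1.0, 0.0, 0.001]
wrist_force: [-0.6, 0.2, -0.4]
gripper_width: 0.003
```

```bash
python3 -m handwheel '[0,0,0.5,0,1, 0,0,1,0,1, 0,0,1,0,1, 0,0,1,0,1]'
```

```text
time_s: 18.85
tcp_pos: [497.3, 14.2, 58.3]
tool_rot: [0.0, 1.0, 0.0, 0.0]
wrist_force: [-0.2, 0.7, 0.1]
gripper_width: 0.007
```

```bash
python3 -m handwheel '[0,0,0.5,0,1, 0,0,1,0,1, 0,0,1.2,0,1, 0,0,1.2,0,1, 0,0,1.2,0,1]'
```

```text
time_s: 19.35
tcp_pos: [497.3, 14.2, 57.3]
tool_rot: [-0.0, 1.0, -0.0, 0.0]
wrist_force: [-0.5, 0.3, 5.2]
gripper_width: 0.008
```

```bash
python3 -m handwheel '[0,0,0.4,0,1, 0,0,0.4,0,1, 0,0,0.4,0,1]'
```

```text
time_s: 19.65
tcp_pos: [497.4, 14.2, 57.2]
tool_rot: [-0.0, 1.0, -0.0, 0.0]
wrist_force: [-1.3, 0.2, 9.5]
gripper_width: 0.005
```

```bash
python3 -m handwheel '[0,-1,0,0,1, 0,-2,0,0,1, 0,-3,0,0,1, 0,-4,0,0,1, 0,-5,0,0,1, 0,-5,0,0,1]'
```

```text
time_s: 20.25
tcp_pos: [497.5, 11.4, 57.3]
tool_rot: [-0.001, 1.0, 0.001, 0.001]
wrist_force: [-2.0, 4.7, 9.8]
gripper_width: 0.007
```

```bash
python3 -m handwheel '[0,-1,0,0,1, 0,-2,0,0,1, 0,-3,0,0,1, 0,-4,0,0,1, 0,-5,0,0,1, 0,-5,0,0,1]'
```

```text
time_s: 20.85
tcp_pos: [497.6, 6.5, 57.4]
tool_rot: [-0.001, 1.0, 0.001, 0.001]
wrist_force: [-2.7, 4.5, 11.1]
gripper_width: 0.003
```

```bash
python3 -m handwheel '[0,-1,0,0,1, 0,-2,0,0,1, 0,-3,0,0,1, 0,-4,0,0,1, 0,-5,0,0,1, 0,-5.5,0,0,1, 0,-5.5,0,0,1]'
```

```text
time_s: 21.55
tcp_pos: [497.7, 0.6, 57.5]
tool_rot: [-0.001, 1.0, 0.001, 0.001]
wrist_force: [-2.5, 4.5, 12.3]
gripper_width: 0.006
```

```bash
python3 -m handwheel '[0,0,-2,0,1, 0,3,-10,0,1, 0,3,-40,0,1, 0,3,-75,0,1, 0,3,-105,0,1, 0,3,-115,0,1, 0,3,-116,0,1, 0,3,-116,0,1]'; python3 -c "
from wp import *
R=wrist_dial(); cv2.imwrite('pics/r9.png',R.astype(np.uint8))
a=status.get_obs();print(a['tcp_pos'])"
```

```text
time_s: 22.35
tcp_pos: [496.8, 1.4, 171.9]
tool_rot: [0.0, 1.0, -0.0, -0.001]
wrist_force: [0.8, 0.1, 0.2]
gripper_width: 0.005
{'bar': (0.575, 131.1), 'needle': (1.145, 97.5)} hub [501.9 104.   45.7] diff 0.57
[496.46810771   1.48806704 171.50607889]
```

Another 0.49 rad gained; about 0.5–0.57 remain. I repeat the stroke.

```bash
python3 -m handwheel '[0,12.5,25,0,1, 0,12.5,60,0,1, 0,12.5,90,0,1, 0,12.5,104,0,1, 0,12.5,110,0,1, 0,12.5,112,0,1, 0,12.5,113,0,1, 0,12.5,113,0,1, 0,12.5,113,0,1]'
```

```text
time_s: 23.3
tcp_pos: [497.7, 14.1, 60.2]
tool_rot: [0.0, 1.0, 0.0, 0.001]
wrist_force: [-0.4, 0.0, -0.5]
gripper_width: 0.004
```

```bash
python3 -m handwheel '[0,0,0.3,0,1, 0,0,0.6,0,1, 0,0,0.6,0,1, 0,0,0.6,0,1]'
```

```text
time_s: 23.7
tcp_pos: [497.3, 14.2, 59.1]
tool_rot: [0.0, 1.0, 0.0, 0.0]
wrist_force: [0.4, -0.1, -0.0]
gripper_width: 0.008
```

```bash
python3 -m handwheel '[0,0,0.5,0,1, 0,0,1,0,1, 0,0,1.6,0,1, 0,0,1.6,0,1, 0,0,1.6,0,1]'
```

```text
time_s: 24.2
tcp_pos: [497.3, 14.2, 57.8]
tool_rot: [-0.0, 1.0, -0.0, 0.0]
wrist_force: [-1.0, 0.2, 5.2]
gripper_width: 0.004
```

```bash
python3 -m handwheel '[0,0,0.4,0,1, 0,0,0.4,0,1, 0,0,0.4,0,1]'
```

```text
time_s: 24.5
tcp_pos: [497.3, 14.2, 57.7]
tool_rot: [-0.0, 1.0, -0.0, 0.0]
wrist_force: [-1.5, 0.1, 8.8]
gripper_width: 0.01
```

```bash
python3 -m handwheel '[0,-1,0,0,1, 0,-2,0,0,1, 0,-3,0,0,1, 0,-4,0,0,1, 0,-5,0,0,1, 0,-6,0,0,1, 0,-7,0,0,1, 0,-8,0,0,1, 0,-8,0,0,1]'
```

```text
time_s: 25.4
tcp_pos: [497.5, 8.1, 57.7]
tool_rot: [-0.001, 1.0, 0.001, 0.001]
wrist_force: [-2.1, 3.4, 7.6]
gripper_width: 0.01
```

```bash
python3 -m handwheel '[0,-1,0,0,1, 0,-2,0,0,1, 0,-3,0,0,1, 0,-4,0,0,1, 0,-5,0,0,1, 0,-6,0,0,1, 0,-6,0,0,1]'
```

```text
time_s: 26.1
tcp_pos: [497.7, 2.1, 57.6]
tool_rot: [-0.001, 1.0, 0.001, 0.001]
wrist_force: [-0.7, 3.1, 6.7]
gripper_width: 0.007
```

```bash
python3 -m handwheel '[0,0,-2,0,1, 0,3,-10,0,1, 0,3,-40,0,1, 0,3,-75,0,1, 0,3,-105,0,1, 0,3,-115,0,1, 0,3,-116,0,1, 0,3,-116,0,1, 0,3,-116,0,1]'; python3 -c "
from wp import *
R=wrist_dial(save='pics/w10.png'); cv2.imwrite('pics/r10.png',cv2.resize(R.astype(np.uint8),(500,500)))
a=status.get_obs();print(a['tcp_pos'])"
```

```text
time_s: 27.0
tcp_pos: [496.4, 3.0, 171.8]
tool_rot: [-0.0, 1.0, -0.0, -0.001]
wrist_force: [0.7, 0.4, -0.2]
gripper_width: 0.005
{'bar': (0.996, 130.5), 'needle': (1.141, 99.3)} hub [502.4 104.   45.9] diff 0.145
[496.43607125   3.1008321  171.73991155]
```

View pics/r10.png

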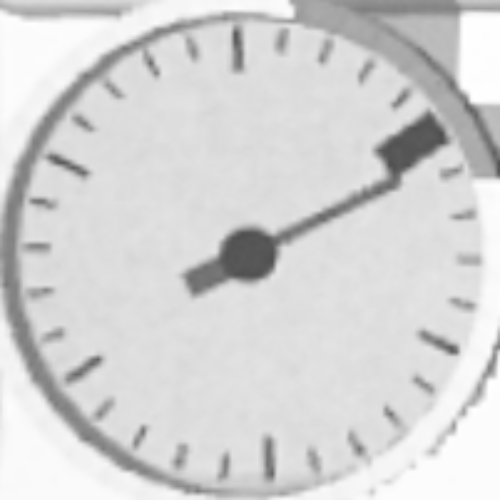

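The rectified view shows the bar (412,143) just short of the needle (tip 397,180). I refine both directions so that they do not depend on the hub centre.

```bash
cat > fit.py <<'E'
import cv2,numpy as np,sys
g=cv2.GaussianBlur(cv2.imread(sys.argv[1],0),(0,0),1).astype(float)
nb=float(sys.argv[2]) # needle guess
Y,X=np.mgrid[:500,:500];dx,dy=X-248,Y-252;r=np.hypot(dx,dy);a=np.arctan2(dx,-dy)
def pca(m):
    w=np.clip(190-g,0,None)*m;c=[(X*w).sum()/w.sum(),(Y*w).sum()/w.sum()];u,v=X-c[0],Y-c[1]
    th=.5*np.arctan2(2*(w*u*v).sum(),(w*u*u).sum()-(w*v*v).sum());return round(np.mod(th+np.pi/2,np.pi),3),np.round(c)
print("needle shaft",pca((r>40)&(r<145)&(abs(a-nb)<.25)))
print("needle+tail",pca((r<145)&((abs(a-nb)<.25)|(abs(a-nb+np.pi)<.3)|(r<30))))
# tick phase: 30-degree... use 6-fold minor harmonic of ring around disc centre fitted by opposite ticks
P=cv2.warpPolar(g.astype(np.float32),(250,3600),(251,253),250,0)[:,190:220]
h=190-np.minimum(P.min(1),190);th=np.deg2rad(np.arange(3600)/10)+np.pi/2
for n in (6,30,36): z=(h*np.exp(1j*n*th)).sum()/h.sum();print(n,round(abs(z),2),round(np.angle(z)/n,3))
E
python3 fit.py pics/r10.png 1.1; python3 fit.py pics/r8.png 1.08
```

```text
needle shaft (np.float64(1.107), array([332., 212.]))
needle+tail (np.float64(1.108), array([257., 250.]))
6 0.39 -0.073
30 0.72 -0.076
36 0.12 -0.079
needle shaft (np.float64(1.102), array([329., 206.]))
needle+tail (np.float64(1.099), array([258., 243.]))
6 0.36 0.088
30 0.5 0.065
36 0.01 0.079
```

Needle 1.105, bar 0.97–0.99: about 0.12 rad short, so about 3.4 mm more.

```bash
python3 -m handwheel '[0,7,25,0,1, 0,7,60,0,1, 0,7,90,0,1, 0,7,104,0,1, 0,7,110,0,1, 0,7,112,0,1, 0,7,113,0,1, 0,7,113,0,1, 0,7,113,0,1]'
```

```text
time_s: 27.95
tcp_pos: [497.7, 10.2, 60.7]
tool_rot: [0.0, 1.0, 0.0, 0.001]
wrist_force: [-0.9, -0.8, -0.2]
gripper_width: 0.005
```

```bash
python3 -m handwheel '[0,0,0.4,0,1, 0,0,0.8,0,1, 0,0,1.4,0,1, 0,0,1.8,0,1, 0,0,1.8,0,1, 0,0,1.8,0,1]'
```

```text
time_s: 28.55
tcp_pos: [497.2, 10.2, 58.2]
tool_rot: [-0.0, 1.0, 0.0, -0.0]
wrist_force: [0.7, -0.6, -1.1]
gripper_width: 0.007
```

```bash
python3 -m handwheel '[0,0,0.4,0,1, 0,0,0.8,0,1, 0,0,1.2,0,1, 0,0,1.2,0,1, 0,0,1.2,0,1]'
```

```text
time_s: 29.05
tcp_pos: [497.4, 10.2, 57.6]
tool_rot: [-0.0, 1.0, -0.0, 0.0]
wrist_force: [-1.0, 0.1, 7.9]
gripper_width: 0.01
```

```bash
python3 -m handwheel '[0,-0.8,0.1,0,1, 0,-1.6,0.1,0,1, 0,-2.4,0.1,0,1, 0,-3.2,0.1,0,1, 0,-4,0.1,0,1, 0,-4.8,0.1,0,1, 0,-5,0.1,0,1, 0,-5,0.1,0,1]'
```

```text
time_s: 29.85
tcp_pos: [497.4, 7.1, 57.5]
tool_rot: [-0.001, 1.0, 0.001, 0.001]
wrist_force: [-2.2, 3.6, 7.4]
gripper_width: 0.001
```

```bash
python3 -m handwheel '[0,0,-2,0,1, 0,0,-10,0,1, 0,0,-40,0,1, 0,0,-75,0,1, 0,0,-105,0,1, 0,0,-115,0,1, 0,0,-116,0,1, 0,0,-116,0,1, 0,0,-116,0,1]'; python3 -c "
from wp import *
R=wrist_dial(); cv2.imwrite('pics/r11.png',cv2.resize(R.astype(np.uint8),(500,500)))"; python3 fit.py pics/r11.png 1.1
```

```text
time_s: 30.75
tcp_pos: [496.4, 5.0, 171.7]
tool_rot: [-0.0, 1.0, -0.0, -0.001]
wrist_force: [0.0, -0.4, 0.3]
gripper_width: 0.005
{'bar': (1.056, 128.7), 'needle': (1.057, 100.8)} hub [501.  103.   45.4] diff 0.001
needle shaft (np.float64(1.096), array([329., 204.]))
needle+tail (np.float64(1.091), array([255., 243.]))
6 0.34 0.024
30 0.51 0.03
36 0.08 0.055
```

View pics/r11.png

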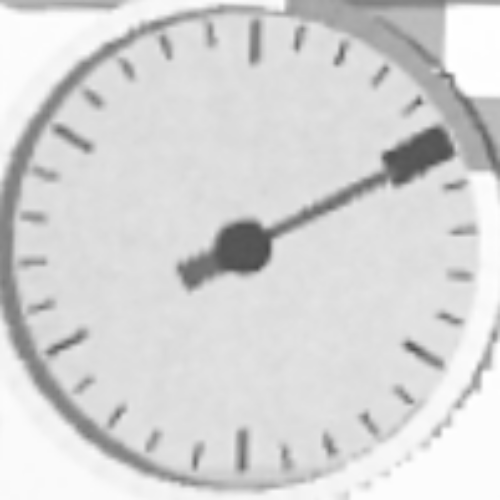

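The needle (shaft 1.094) now runs into the middle of the bar (418,155; tick phase gives 1.074): 0.02 rad apart. A last numeric check of the things, then I hand in.

Run:
```python
from h import *
from workcell import hand_in
for c in("scene","side"):
    eyes.camera(c)
    for n in("canister_mid","spice_jar_red","spice_jar_white","nut_jar","timer","peeler"): print(c,n,[(np.round(d["centre"]).tolist(),round(d["conf"],2)) for d in eyes.find_in(n,c)[:2]])
o=status.get_obs();print(o["wrist_force"],o["time_s"]); print(hand_in())
```

```text
scene canister_mid [([408.0, -304.0, 69.0], 0.85), ([347.0, -65.0, 80.0], 0.7)]
scene spice_jar_red []
scene spice_jar_white []
scene nut_jar [([686.0, -314.0, 110.0], 0.64), ([388.0, -187.0, 11.0], 0.47)]
scene timer [([703.0, -168.0, 23.0], 0.58)]
scene peeler [([388.0, -189.0, 10.0], 0.74)]
side canister_mid [([403.0, -309.0, 76.0], 0.79), ([627.0, 34.0, 168.0], 0.64)]
side spice_jar_red []
side spice_jar_white [([550.0, 195.0, 84.0], 0.67)]
side nut_jar [([705.0, -324.0, 121.0], 0.77)]
side timer [([712.0, -168.0, 29.0], 0.79)]
side peeler [([388.0, -182.0, 16.0], 0.72)]
[-0.78366643 -0.14311906 -0.29474325] 31.5
the job is handed in; nothing more can be done
None
```

I set the steel canister in the middle of the pan and let go, then tared the scale with four strokes on the thumbwheel. I handed the job in at about 31.5 s; it gives no verdict.

- **Wheel force:** 13.7 N was the highest reading I took. The force was only read at the end of each move.
- **Fingertip:** I pressed with the gripper shut, so the stroke ran across the two closed fingertips rather than strictly one.
- **Dial and needle:** the last close view put the needle at about 1.09 rad and the zero bar at about 1.07, 0.02 rad apart. The limit is 0.09. A cruder automatic reading gave the two as equal, though both its angles were a little lower.
- **Canister:** I released it at (628, 61) mm, the pan's measured centre, and it stood upright in the pictures after release. At the end the side camera still found it on the pan, at (627, 34, 168) mm. That is the middle of its visible near side, so it fits an axis near y = 65. The scene camera did not report it in that last check.
- **Other things:** the nut jar, timer, peeler and white spice jar were found within 10 mm of where they began. The red spice jar was not reported by either camera at the end, so it is unchecked, but the hand never came near it.

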